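Click the blender battery into its charger

TASK

Put the stick blender's battery pack on charge: stand it foot down in the charger's well with its groove on the same side as the charger's steel ball catch, and press it down until it clicks over the ball and stays fully home by itself once you let go. How deep that is varies, so feel for it and never force it, and leave the other things on the counter where they are.

Things in the scene. Friction and masses are not known exactly. Their poses are not given: they have to be found in the camera images.
- pack: Battery pack: loose grey plastic block with a black cap, 60 (x) x 40 (y) x 130 (z) mm, 0.3 kg, standing foot down. Origin: centre of its underside, z up. Across its whole +x face runs a groove 5 mm deep, 8 to 26 mm above the foot; below it an 8 mm lip. Best pinched on the two wide sides (+y, -y; 40 mm apart), 94 to 112 mm up, at the grip lines.
- pack_groove (a point): Middle of the groove of the pack: on its +x face, 17 mm above its foot.
- charger: White charger, fixed, on levelling feet that lift it 4 to 20 mm. Origin: centre of its base's underside, z up. Base 100 (x) x 66 (y) x 8 mm, housing 86 x 66 mm, top 88 mm above the origin. The upright well is 62 (x) x 42 (y) mm: 1 mm free on each side of the pack, which goes in with its x along the charger's x. Jamming the pack in with over 50 N may crack it.
- well_mouth (a point): Centre of the well's mouth (all round a sloping lead-in, 5 mm wider over the top 8 mm), 88 mm above the charger's origin, same axes. Well floor and ball sit on one slide, whose height is set differently each time and cannot be measured: fully home, the pack's foot is 44 to 72 mm below the mouth.
- pin (a joint): Sprung charging contact in the well floor: 0 when up, 0.004 m with the pack fully home. Feel on the way down: the lip meets the ball 16 mm above home and is pressed past it with 8 to 20 N, while the ball pushes the pack to -x; over the last 10 mm it slides at a few N; 2.5 mm above home the ball drops in and the force dips; the contact (3 to 6 N) would lift an uncaught pack again.
- dredger: Steel shaker, 52 mm across, 85 mm high; origin at the centre of its underside. Not to be disturbed.
- bowl: White bowl, 96 mm across, 50 mm high; origin at the centre of its underside. Not to be disturbed.
- palette_knife: Palette knife with a black handle, 220 mm long, 16 mm high, lying flat; origin under its middle. Not to be disturbed.
- floor (a joint): Floor of the well, a spring-backed plate: 0 in place. The pack home on it feels hard. It stands 15 N; pressed harder it gives 1 mm for each 3 N, and at 0.0015 m it cracks. Pressing the pack down with 10 to 14 N proves it home; 22 N is too much.
- catch_housing (a point): Middle of the outer face of the catch's steel housing, a block 26 mm wide and 64 mm high that stands 20 mm out of the charger's +x side; this point is 63 mm from the well's axis, 40 mm above the charger's origin. It hides a steel ball of 8 mm radius on a horizontal spring, standing 4.5 mm into the well, its centre 10.5 mm above the well floor.

How it is judged:
By the outcome, as a careful person would: the job done as asked, in the order asked, and still so for the second after the job is handed in, with the robot touching nothing.
It also fails if it takes over 72 s, if anything falls off the work surface, if the arm or the gripper's body presses on something with over 40 N, if the wrist force passes 120 N, or if a joint passes its speed limit or range.

ROBOT

A 6-joint arm with a two-finger parallel gripper is mounted at the origin on the work surface. World frame = base frame: x ahead of the robot, y to its left, z up, the work surface at z = 0. Lengths are in mm, angles in rad, forces in N, time in s.
With the tool pointing down it reaches from about 250 to 800 mm from the base axis. Payload 3.9 kg.
Tool frame: the origin (TCP) lies between the finger pads; the fingertips stand 11 mm ahead of it and the grasp point (between the pads) lies 8 mm behind it (manip.tip_extent is the distance from the TCP to the fingertips, in mm); z points along the fingers, y is the line along which they close (so a half turn about z gives the same grasp; the last joint's range is limited). The gripper opens to 85 mm and grips with 20 to 120 N. Pads are 22 mm wide; open, the fingers measure 114 mm over their backs; the gripper's body (76 mm by 85 mm) begins 54 mm behind the grasp point. The pads swing forward as they close: fully open they stand 13 mm farther back than shut.
Start: joints at [1.168, 0.26, -0.138, 1.173, 0, 1.571], TCP at [205.792, 482.975, 242.304] pointing down, gripper open.
Joint ranges: [-2.78, 2.78], [-0.83, 1.72], [-1.28, 1.37], [-1.9, 2.12], [-1.57, 1.48], [-3.14, 3.14]. Speed limits (rad/s): [2.57, 2.57, 3.14, 3.14, 3.14, 3.14].

INTERFACE

Orientations are given as a unit quaternion [w, x, y, z].
In Python, from bench import manip, cams, ticket gives the robot as it stands.
- The arm moves only by the tool apply_moves, never from a script. Its argument "commands" is a list of rows, each a list of 6 numbers: the shift along the world's x, y, z in mm, then the turn, a rotation vector about the world's x, y, z in degrees. A call has 1 to 5 rows; each row is the pose to reach, as a shift and turn from the pose commanded when the call began; what a row does not reach only later rows make up. A row lasts 1/12 s, in which the tool goes at most 41.7 mm and 7.16 degrees, less where a joint would pass 70% of its speed; a pose out of reach is approached as far as the arm can. A call with a gripper value outside its range is refused whole. "claw" is the gripper's target within -1 to 1 (fully open at 1, half-way at 0, shut at -1), set as the call begins (left out, the last holds). The fingers move at their own pace and stop on an object; the grip force is fixed at half the most. Time passes only in rows, so rows that repeat a pose let the fingers close. It gives the time, the measured TCP pose, the force, the opening and the grip force at its end, in the units of the state.
- manip.get_obs(): the state, without advancing time (a new reading comes with each control period).
- cams.get_image(name): name is "scene" or "side" or "wrist"; returns the picture (384x512x3 uint8, red, green, blue); there is no depth.
- cams.get_calibration(name): a dict with "fx", "fy", "cx", "cy" (pixels), "T" (4x4, takes a point from camera to world coordinates); the wrist camera has in their place "mount" (4x4, takes a point from camera to tool coordinates, whose origin is the TCP and whose axes are the flange's). Camera axes: x right, y up, looking along -z (the intrinsics and any distortion apply to the point x, -y, -z); pixel columns grow to the right and rows downward; lengths in mm; the calibration is good to about 2 mm. A picture is of the moment at which its call begins: read the wrist's pose just before it. get_calibration takes no time and is no camera call.
- ticket.finish_job(): hands the job in; it is judged then, once.
The state is a dict: "time": time; "qpos": joint angles; "joint_velocities": joint speeds; "tau": joint torques, N m; "tcp_pos": TCP position; "orientation": TCP orientation; "force": force on the tool from outside, world axes, zero at the start; "ft_torque": the same for the moment, N m; "grip_width": finger opening in mm; "grip_force": force on a finger pad.
Only numpy, scipy, OpenCV 4.12 (cv2) and the standard library are available. Lean on these libraries where they do the work, as an engineer would, in place of code of your own. Each camera call takes 0.05 s, during which the arm holds its last target. There are 200 camera calls.

## Working session

There is one attempt and no reset: what is moved stays moved. The work goes in short steps, Python scripts to look and compute and a tool call to move; the robot and the scene stay as the last step left them, time stands still between calls to the robot, and variables do not carry over. Pictures are saved under pics/ and viewed, at most 10 in all, crops included, and the job is handed in when it is done.

Besides the shell and the picture viewer there is one more tool, called as name(argument=value, ...), one argument or row to a line, values as JSON. apply_moves: Moves the arm, as the interface text tells. Its arguments: {"type":"object","properties":{"commands":{"type":"array"},"claw":{"type":"number"}},"required":["commands"]}

```bash
mkdir -p pics; python3 - <<'E'
from bench import manip,cams
import cv2,numpy as np
o=manip.get_obs();print(o)
for n in("scene","side","wrist"):
    c=cams.get_calibration(n);print(n,{k:(np.round(v,4).tolist() if not isinstance(v,str) else v) for k,v in c.items()})
    im=cams.get_image(n)[:,:,::-1];cv2.imwrite(f"pics/{n}0.png",im)
    if n!="wrist":cv2.imwrite(f"pics/{n}0b.png",cv2.resize(im,(800,600),interpolation=cv2.INTER_CUBIC))
E
```

```text
{'time': 0.0, 'qpos': array([ 1.16799427e+00,  2.60681015e-01, -1.39342714e-01,  1.17270381e+00,
       -1.24167445e-05,  1.57077094e+00]), 'joint_velocities': array([-0.00015669, -0.00057039, -0.00036852,  0.00085652,  0.0006612 ,
       -0.00127917]), 'tau': array([ 2.04969620e-03, -4.05675960e+01,  2.53922868e+01,  1.86169124e-02,
        2.95937825e-04, -1.36054453e-05]), 'tcp_pos': array([205.54882993, 482.38585435, 241.47642629]), 'orientation': array([-1.87091023e-04,  2.00029702e-01,  9.79789358e-01, -9.47327508e-04]), 'force': array([-0.51453279, -0.07084227, -0.53800634]), 'ft_torque': array([-0.01998486,  0.02123031,  0.01476659]), 'grip_force': 0.0, 'grip_width': 85.58006449400358}
scene {'fx': 445.09, 'fy': 445.09, 'cx': 255.4264, 'cy': 188.9523, 'T': [[0.5918, -0.6764, 0.4386, 1016.1108], [0.8061, 0.4921, -0.3287, -294.1878], [0.0065, 0.5481, 0.8364, 905.6172], [0.0, 0.0, 0.0, 1.0]]}
side {'fx': 459.3322, 'fy': 459.3322, 'cx': 248.2757, 'cy': 194.0478, 'T': [[0.8563, 0.2641, -0.4438, 196.2376], [-0.5164, 0.4485, -0.7295, -661.83], [0.0064, 0.8539, 0.5205, 557.4097], [0.0, 0.0, 0.0, 1.0]]}
wrist {'fx': 321.4115, 'fy': 321.4115, 'cx': 259.4948, 'cy': 189.4686, 'mount': [[-0.0001, 0.9662, 0.2577, 64.2965], [1.0, 0.0001, 0.0002, -0.0323], [0.0002, 0.2577, -0.9662, -130.9696], [0.0, 0.0, 0.0, 1.0]]}
```

View pics/scene0b.png

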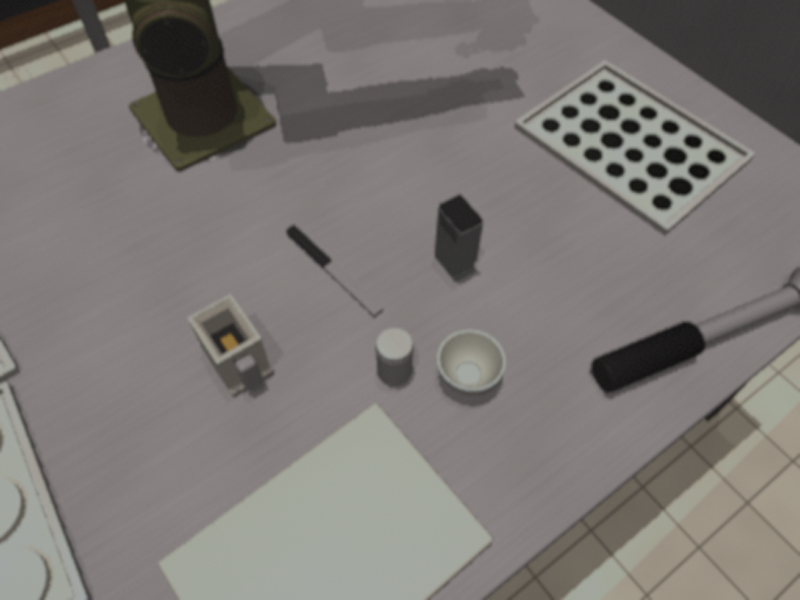

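View pics/side0b.png

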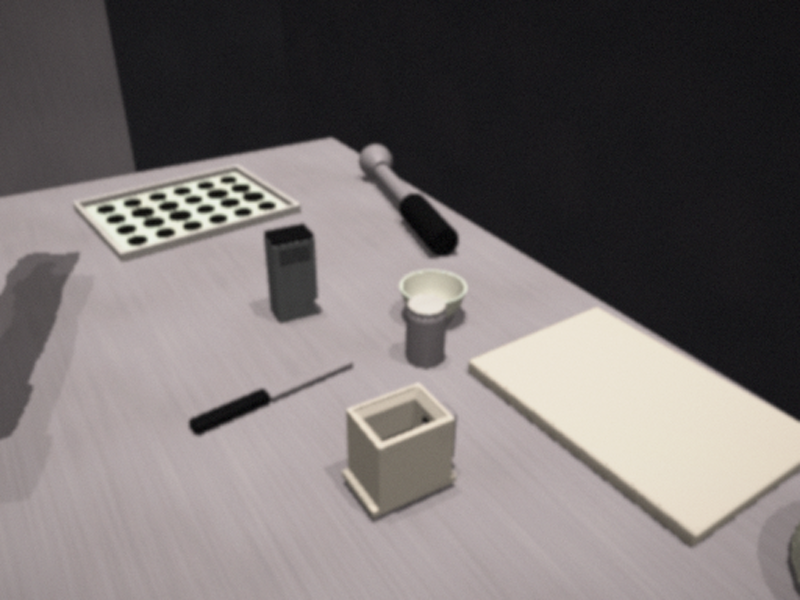

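The scene view shows the charger at about (230,340), with its catch at the lower right (248,368). The pack is at (458,235), the shaker at (395,355), the bowl at (470,362) and the knife from (290,230) to (378,315). In the side view, the pack is at (292,272) with a notch at the lower right (316,300), and the charger is at (400,450). I'll enlarge both.

```bash
python3 - <<'E'
import cv2,numpy as np
s=cv2.imread("pics/scene0.png");d=cv2.imread("pics/side0.png")
def crop(im,x,y,w,h,f): return cv2.convertScaleAbs(cv2.resize(im[y:y+h,x:x+w],None,fx=f,fy=f,interpolation=cv2.INTER_CUBIC),alpha=1.6,beta=10)
# each 400x300 tile
t=np.hstack([crop(s,110,180,80,75,5),crop(s,260,115,80,75,5)])
b=np.hstack([crop(d,210,240,100,75,4),crop(d,150,135,80,75,5)[:300]])
cv2.imwrite("pics/tiles.png",np.vstack([t,b]))
E
```

```text
(no output)
```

View pics/tiles.png

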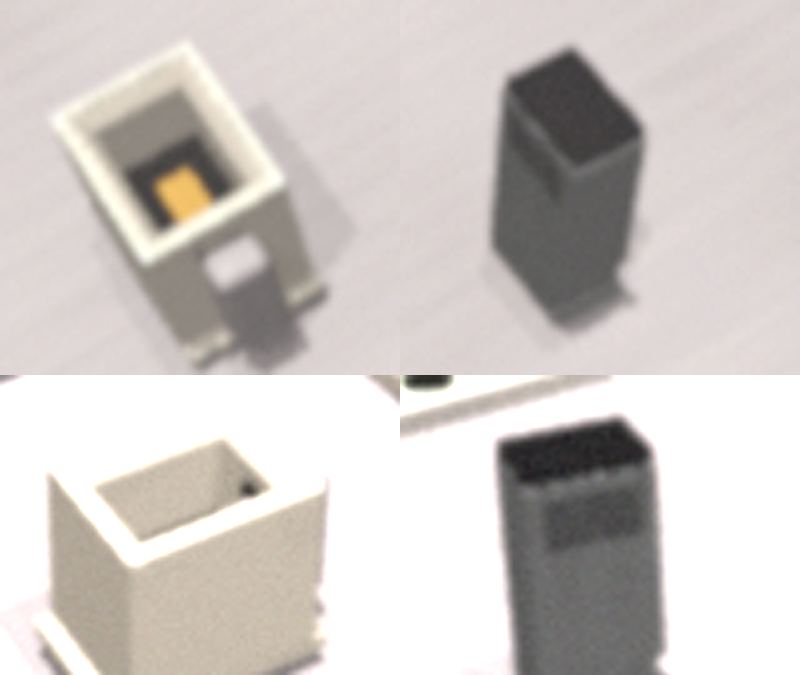

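The scene tile shows the pack's notch at its lower right, the same way as the charger's catch, so only a small turn is needed. Next I fit both poses from the top corners.

```bash
cat > h.py <<'E'
import numpy as np
from bench import manip,cams
from scipy.spatial.transform import Rotation as R
from scipy.optimize import least_squares
def camT(n,o=None):
    c=cams.get_calibration(n)
    if n!="wrist": return c,np.array(c["T"])
    q=o["orientation"];T=np.eye(4);T[:3,:3]=R.from_quat([q[1],q[2],q[3],q[0]]).as_matrix();T[:3,3]=o["tcp_pos"]
    return c,T@np.array(c["mount"])
def proj(n,P,o=None):
    c,T=camT(n,o);p=(np.asarray(P)-T[:3,3])@T[:3,:3]
    return np.c_[c["cx"]-c["fx"]*p[:,0]/p[:,2],c["cy"]+c["fy"]*p[:,1]/p[:,2]]
def box(p,lx,ly):
    c,s=np.cos(p[2]),np.sin(p[2]);L=np.array([[1,1],[1,-1],[-1,-1],[-1,1]])*[lx/2,ly/2]
    return np.c_[L@np.array([[c,s],[-s,c]])+p[:2],np.full(4,p[3])]
E
python3 - <<'E'
from h import *
print({k:v for k,v in cams.get_calibration("scene").items() if k not in("T",)})
sc=lambda a:np.array(a)/5+[110,180]; sp=lambda a:(np.array(a)-[400,0])/5+[260,115]
dc=lambda a:np.array(a)/4+[210,240]; dp=lambda a:(np.array(a)-[400,375])/5+[150,135]
# order: try all cyclic shifts
C=[sc([[287,180],[147,265],[52,118],[187,42]]),dc([[327,110],[133,192],[48,103],[222,63]])]
P=[sp([[643,127],[575,170],[507,83],[573,47]]),dp([[652,455],[522,487],[500,440],[622,420]])]
for nm,I,lx,ly,z in(("ch",C,86,66,100),("pack",P,60,40,130)):
  best=None
  for k0 in range(4):
   for k1 in range(4):
    for y0 in np.arange(-3,3.2,1):
     f=lambda p:np.r_[(proj("scene",box(p,lx,ly))-np.roll(I[0],k0,0)).ravel(),(proj("side",box(p,lx,ly))-np.roll(I[1],k1,0)).ravel(),(p[3]-z)/10]
     r=least_squares(f,[450,0,y0,z])
     if best is None or r.cost<best[0].cost-1e-6:best=(r,k0,k1)
     elif abs(r.cost-best[0].cost)<1e-3 and False: pass
  r=best[0];print(nm,best[1:],r.cost,r.x,np.degrees(r.x[2]));print(np.round(r.fun,1))
  print([np.round(proj("scene",[[r.x[0]+s*50*np.cos(r.x[2]),r.x[1]+s*50*np.sin(r.x[2]),r.x[3]]]),0) for s in(1,-1)])
E
```

```text
{'fx': 445.09002507702354, 'fy': 445.09002507702354, 'cx': 255.42636870216757, 'cy': 188.95225404884854}Traceback (most recent call last):
  File "<stdin>", line 14, in <module>
    return func(*args, **kwargs)
    result = trf(vector_fun.fun, vector_fun.jac, x0, f0, J0, lb, ub, ftol, xtol,
                 gtol, max_nfev, x_scale, loss_function, tr_solver,
                 tr_options.copy(), verbose, callback=callback_wrapped)
    return trf_no_bounds(
        fun, jac, x0, f0, J0, ftol, xtol, gtol, max_nfev, x_scale,
        loss_function, tr_solver, tr_options, verbose, callback=callback)
    f_new = fun(x_new)
    self._update_fun()
    ~~~~~~~~~~~~~~~~^^
    self.f = self.fun_wrapped(xp_copy(self.x))
             ~~~~~~~~~~~~~~~~^^^^^^^^^^^^^^^^^
    return np.atleast_1d(self.fun(x))
                         ~~~~~~~~^^^
    return self.f(x, *self.args, **self.kwargs)
           ~~~~~~^^^^^^^^^^^^^^^^^^^^^^^^^^^^^^
  File "<stdin>", line 13, in <lambda>
  File "h.py", line 11, in proj
    c,T=camT(n,o);p=(np.asarray(P)-T[:3,3])@T[:3,:3]
        ~~~~^^^^^
  File "h.py", line 6, in camT
    c=cams.get_calibration(n)
ValueError: time passes only in moves, steps and waits
```

```bash
python3 - <<'E'
s=open('h.py').read()
s=s.replace("def camT(n,o=None):\n    c=cams.get_calibration(n)","import functools\n@functools.cache\ndef cal(n): return cams.get_calibration(n)\ndef camT(n,o=None):\n    c=cal(n)")
s+='''
def fit(obs,lx,ly,z,sz=3,x0=(450,0,0)):
    """obs: list of (cam, 4x2 px in box order, robot obs)"""
    f=lambda p:np.r_[tuple((proj(n,box(p,lx,ly),o)-I).ravel() for n,I,o in obs)+((p[3]-z)/sz,)]
    return min((least_squares(f,[x0[0],x0[1],x0[2]+a,z]) for a in(0,1.5,3,-1.5)),key=lambda r:r.cost)
'''
open('h.py','w').write(s)
E
python3 - <<'E'
from h import *
sc=lambda a:np.array(a)/5+[110,180]; sp=lambda a:(np.array(a)-[400,0])/5+[260,115]
dc=lambda a:np.array(a)/4+[210,240]; dp=lambda a:(np.array(a)-[400,375])/5+[150,135]
C=[sc([[287,180],[147,265],[52,118],[187,42]]),dc([[222,63],[327,110],[133,192],[48,103]])]
P=[sp([[643,127],[575,170],[507,83],[573,47]]),dp([[622,420],[652,455],[522,487],[500,440]])]
for nm,I,lx,ly,z in(("ch",C,86,66,100),("pack",P,60,40,130)):
  for obs in([("scene",I[0],None),("side",I[1],None)],[("scene",I[0],None)],[("side",I[1],None)]):
    r=fit(obs,lx,ly,z,8 if nm=="ch" else 1);print(nm,round(r.cost,1),np.round(r.x,2),round(np.degrees(r.x[2]),1),np.round(r.fun,1))
# others: ground/top points
def ray(n,u,z):
    c,T=camT(n);d=T[:3,:3]@[(u[0]-c["cx"])/c["fx"],-(u[1]-c["cy"])/c["fy"],-1];return np.round(T[:3,3]+d*(z-T[2,3])/d[2])
k=.64
print("shaker",ray("scene",(395*k,340*k),85),"bowl",ray("scene",(471*k,358*k),50),"knife",ray("scene",(290*k,230*k),8),ray("scene",(378*k,315*k),8))
E
```

```text
ch 45.9 [ 4.9213e+02 -1.9810e+02  1.0000e-02  8.7740e+01] 0.8 [-0.1  0.9  0.2  0.6 -0.5  1.4 -0.4  1.1  0.9 -8.  -1.5  2.9 -0.6  2.8
 -1.3 -0.2 -1.5]
ch 0.2 [ 497.19 -197.85    0.     98.64] 0.1 [ 0.3  0.2  0.  -0.1 -0.4  0.   0.2 -0.1 -0.2]
ch 41.0 [ 4.9836e+02 -1.9012e+02  2.0000e-02  7.8370e+01] 1.2 [ 1.1 -7.3 -1.6  3.1  0.5  2.8 -0.1  0.4 -2.7]
pack 13.0 [ 5.4308e+02  1.6855e+02 -9.0000e-02  1.2738e+02] -5.0 [ 0.4  0.5 -0.7 -0.9 -1.8 -1.2 -0.5 -0.8  0.9 -1.3  1.5 -1.1  0.6 -2.1
 -1.  -0.2 -2.6]
pack 2.2 [ 5.4683e+02  1.6712e+02 -8.0000e-02  1.2994e+02] -4.4 [ 1.2  1.   0.1 -0.3 -1.3 -0.5 -0.  -0.3 -0.1]
pack 2.9 [ 5.3781e+02  1.5917e+02 -1.0000e-01  1.2988e+02] -5.8 [ 0.7 -0.2  1.1  0.2 -0.3 -0.9 -1.6  0.8 -0.1]
shaker [641. -19.  85.] bowl [710.  61.  50.] knife [337. -10.   8.] [555.  12.   8.]
```

apply_moves(
  commands=[
    [28,-26,2,0,0,1.5],
    [56,-52,4,0,0,3],
    [84,-79,6,0,0,4.5],
    [112,-105,8,0,0,6],
    [140,-131,8,0,0,7.5],
  ],
  claw=1,
)

```text
time: 0.57
tcp_pos: [346.7, 350.7, 250.5]
orientation: [0.0, 0.135, 0.991, 0.0]
force: [0.7, 0.1, 0.8]
grip_width: 85.5
grip_force: 0.0
```

apply_moves(
  commands=[
    [28,-26,0,0,0,1.5],
    [56,-52,0,0,0,3],
    [84,-79,0,0,0,4.5],
    [112,-105,0,0,0,6],
    [140,-131,0,0,0,7.5],
  ],
)

```text
time: 0.98
tcp_pos: [486.7, 219.3, 250.1]
orientation: [-0.0, 0.07, 0.998, -0.0]
force: [-0.1, 1.3, 0.5]
grip_width: 85.5
grip_force: 0.0
```

apply_moves(
  commands=[
    [28,-26,0,0,0,1.5],
    [60,-54,0,0,0,3.1],
    [60,-54,0,0,0,3.1],
    [60,-54,0,0,0,3.1],
    [60,-54,0,0,0,3.1],
  ],
)

```text
time: 1.4
tcp_pos: [545.3, 166.8, 249.7]
orientation: [-0.001, 0.044, 0.999, -0.0]
force: [-0.0, -0.5, 0.1]
grip_width: 85.3
grip_force: 0.0
```

```bash
python3 - <<'E'
from h import *
import cv2
o=manip.get_obs();print(o["time"],o["tcp_pos"],o["orientation"])
im=cams.get_image("wrist")[:,:,::-1];cv2.imwrite("pics/w1.png",cv2.resize(im,(800,600),interpolation=cv2.INTER_CUBIC))
E
```

```text
1.4 [545.3049616  166.76678685 249.69730965] [-8.85994493e-04  4.39392698e-02  9.99033811e-01 -2.85371335e-05]
```

View pics/w1.png

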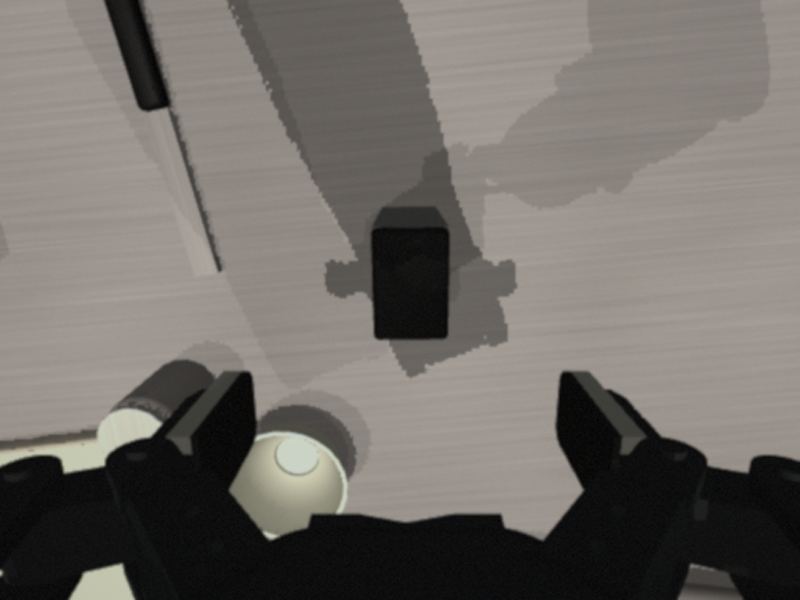

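The wrist view shows the pack's top at (372,227)–(448,339), centred between the fingers, with the knife and bowl well clear.

```bash
python3 - <<'E'
from h import *
o=manip.get_obs()
I=np.array([[447.5,339],[375,339],[372,227.5],[449,227.5]])*.64
r=fit([("wrist",I,o)],60,40,130,1,(545,167,-.09));print(r.x,np.degrees(r.x[2]),np.round(r.fun,1))
print("tool y angle",np.degrees(np.arctan2(*(R.from_quat(np.roll(o["orientation"],-1)).as_matrix()[[1,0],1]))))
E
```

```text
[ 5.41761337e+02  1.70056746e+02 -8.01631911e-02  1.29305901e+02] -4.593012522892324 [ 0.8  0.5 -1.   0.8 -0.9 -0.3  1.  -0.7 -0.7]
tool y angle 85.03690376777286
```

apply_moves(
  commands=[
    [-3,2.5,-35,0,0,0],
    [-3,2.5,-75,0,0,0],
    [-3,2.5,-115,0,0,0],
    [-3,2.5,-145,0,0,0],
    [-3,2.5,-155,0,0,0],
  ],
)

```text
time: 1.87
tcp_pos: [537.8, 169.7, 90.8]
orientation: [-0.004, 0.042, 0.999, -0.001]
force: [-0.3, -0.3, -0.7]
grip_width: 85.1
grip_force: 0.0
```

apply_moves(
  commands=[
    [0,0,0,0,0,0],
    [0,0,0,0,0,0],
    [0,0,0,0,0,0],
    [0,0,0,0,0,0],
    [0,0,0,0,0,0],
  ],
  claw=-1,
)

```text
time: 2.28
tcp_pos: [544.8, 170.0, 98.0]
orientation: [0.002, 0.043, 0.999, 0.001]
force: [-0.4, -1.6, 6.4]
grip_width: 39.4
grip_force: 61.0
```

apply_moves(
  commands=[
    [0,0,0,0,0,0],
    [0,0,0,0,0,0],
    [0,0,0,0,0,0],
    [0,0,0,0,0,0],
    [0,0,0,0,0,0],
  ],
)

```text
time: 2.7
tcp_pos: [544.8, 170.0, 98.0]
orientation: [0.002, 0.044, 0.999, 0.001]
force: [-0.7, -0.5, 7.4]
grip_width: 39.4
grip_force: 61.0
```

apply_moves(
  commands=[
    [0,0,15,0,0,0],
    [0,0,45,0,0,0],
    [0,0,85,0,0,0],
    [0,0,125,0,0,0],
    [0,0,155,0,0,0],
  ],
)

```text
time: 3.12
tcp_pos: [543.3, 169.5, 254.0]
orientation: [0.002, 0.044, 0.999, 0.001]
force: [1.1, 0.2, -2.6]
grip_width: 39.4
grip_force: 61.3
```

apply_moves(
  commands=[
    [-6,-30,5,0,0,1],
    [-11,-65,5,0,0,2],
    [-16,-100,5,0,0,3],
    [-21,-135,5,0,0,4],
    [-26,-170,5,0,0,4.6],
  ],
)

```text
time: 3.53
tcp_pos: [516.2, -1.9, 255.9]
orientation: [0.0, 0.003, 1.0, 0.0]
force: [1.4, 0.5, -3.2]
grip_width: 39.1
grip_force: 61.7
```

apply_moves(
  commands=[
    [-5,-35,0,0,0,0],
    [-10,-70,0,0,0,0],
    [-15,-90,0,0,0,0],
    [-15,-100,0,0,0,0],
    [-15,-100,0,0,0,0],
  ],
)

```text
time: 3.95
tcp_pos: [501.6, -102.5, 255.7]
orientation: [0.0, 0.005, 1.0, -0.0]
force: [0.4, 0.8, -2.8]
grip_width: 39.1
grip_force: 62.0
```

```bash
python3 - <<'E'
from h import *
import cv2
o=manip.get_obs();print(o["time"],o["tcp_pos"],o["orientation"],o["force"])
im=cams.get_image("wrist")[:,:,::-1];cv2.imwrite("pics/w2.png",cv2.resize(im,(800,600),interpolation=cv2.INTER_CUBIC))
E
```

```text
3.95 [ 501.59810844 -102.46226484  255.66490297] [ 3.49049459e-04  5.08263103e-03  9.99987000e-01 -2.11365289e-04] [ 0.35604109  0.75708936 -2.75531751]
```

View pics/w2.png

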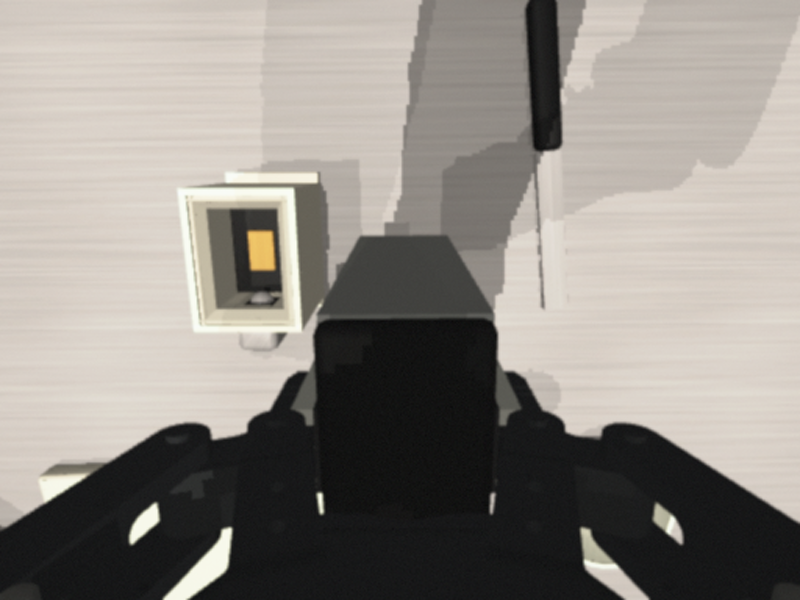

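The wrist view shows the charger's rim corners at about (178,190), (295,188), (303,330) and (193,331). The ball is at (262,297), on the +x (lower) side. The pack hangs straight, with its top at (317,320)–(495,513). I fit the charger and the held pack in this same picture.

```bash
python3 - <<'E'
from h import *
o=manip.get_obs()
I=np.array([[303,330],[193,331],[178,190],[295,188]])*.64
for z,s in((100,8),(98.6,1),(105,.5)):
  r=fit([("wrist",I,o)],86,66,z,s,(497,-198,0));print("ch",r.x,np.degrees(r.x[2]),np.round(r.fun,1))
W=np.array([[289,317],[204,319],[192,201],[281,199]])*.64
J=np.array([[494,513],[318,513],[317,320],[495.5,320]])*.64
zt=o["tcp_pos"][2]+32
for s in(.5,8):
  r=fit([("wrist",J,o)],60,40,zt,s,(501,-102,0));print("pk",r.x,np.degrees(r.x[2]),np.round(r.fun,1))
# scene+wrist for charger
S=np.array([[287,180],[147,265],[52,118],[187,42]])/5+[110,180]
r=fit([("wrist",I,o),("scene",S,None)],86,66,100,8,(497,-198,0));print("both",r.x,np.degrees(r.x[2]),np.round(r.fun,1))
E
```

```text
ch [ 4.94117377e+02 -1.97534371e+02 -7.24911428e-03  9.43371047e+01] -0.41534365323260447 [-0.5  0.8  1.1  0.3  0.1 -1.1 -0.6  0.1 -0.7]
ch [ 4.93512791e+02 -1.96353132e+02 -7.51047970e-03  9.79222903e+01] -0.4303187891840009 [-0.   1.5  0.7  0.9 -0.5 -1.6 -0.2 -0.4 -0.7]
ch [ 4.92403310e+02 -1.94176535e+02 -8.00850074e-03  1.04529283e+02] -0.4588532926563571 [ 0.8  2.7 -0.   2.1 -1.4 -2.6  0.7 -1.4 -0.9]
pk [ 4.97544484e+02 -1.01219036e+02 -9.30674020e-03  2.80270512e+02] -0.5332369345149083 [ -5.3  13.4   5.3  13.4  -1.1 -10.4   1.1 -10.4 -14.6]
pk [ 5.02835118e+02 -1.01239107e+02 -9.34648004e-03  2.69340590e+02] -0.5355138594526395 [-9.7  5.5  9.7  5.5  4.6 -4.9 -4.6 -4.9 -2.3]
both [ 4.94166805e+02 -1.97533972e+02 -5.91597155e-03  9.41994025e+01] -0.33896020161379425 [-0.4  0.8  1.2  0.3  0.1 -1.  -0.6  0.1 -0.1  0.3 -0.3 -0.3 -0.4 -0.1
  0.2  0.  -0.7]
```

apply_moves(
  commands=[
    [-2,-35,0,0,0,0],
    [-5,-70,0,0,0,0],
    [-5.5,-95,0,0,0,0],
    [-5.5,-95,-25,0,0,0],
    [-5.5,-95,-43,0,0,0],
  ],
)

```text
time: 4.42
tcp_pos: [497.7, -195.7, 212.2]
orientation: [0.001, 0.004, 1.0, 0.0]
force: [0.8, 0.0, -3.6]
grip_width: 39.3
grip_force: 62.7
```

apply_moves(
  commands=[
    [0,0,0,0,0,0],
    [0,0,0,0,0,0],
    [0,0,0,0,0,0],
  ],
)

```text
time: 4.67
tcp_pos: [497.2, -194.6, 213.2]
orientation: [0.001, 0.002, 1.0, 0.0]
force: [0.4, 0.3, -3.1]
grip_width: 39.1
grip_force: 62.6
```

```bash
python3 - <<'E'
from h import *
import cv2
o=manip.get_obs();print(o["time"],o["tcp_pos"],o["orientation"],o["force"])
s=cams.get_image("scene")[:,:,::-1];d=cams.get_image("side")[:,:,::-1]
def crop(im,x,y,w,h,f): return cv2.convertScaleAbs(cv2.resize(im[y:y+h,x:x+w],None,fx=f,fy=f,interpolation=cv2.INTER_CUBIC),alpha=1.5,beta=10)
cv2.imwrite("pics/t2.png",np.hstack([crop(s,105,140,80,120,5),crop(d,215,195,80,120,5)]))
E
```

```text
4.6667 [ 497.159534   -194.56591283  213.17762717] [5.11190863e-04 2.40803243e-03 9.99996970e-01 3.04287289e-06] [ 0.36215908  0.27388762 -3.11819038]
```

View pics/t2.png

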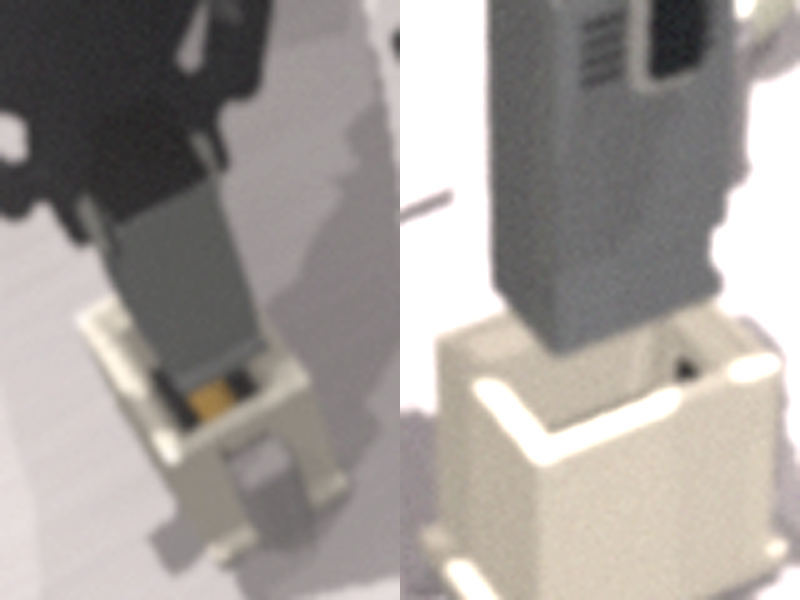

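The tiles show the pack's foot above the mouth: side-view corners at (492,283), (560,353) and (722,290), and the scene-view +x edge at (180,393)–(265,345). The rim corners are at scene (310,380), (178,462), (78,318) and side (780,365), (543,465), (437,342). I fit both relative to each other.

```bash
python3 - <<'E'
from h import *
sc=lambda a:np.array(a)/5+[105,140]; sd=lambda a:(np.array(a)-[400,0])/5+[215,195]
# box order ++,+-,--,-+
def pf(obs,lx,ly,z,sz,x0):
    f=lambda p:np.r_[tuple((proj(n,box(p,lx,ly)[i])-I).ravel() for n,i,I in obs)+((p[3]-z)/sz,)]
    return least_squares(f,x0)
C=[("scene",[0,1,2],sc([[310,380],[178,462],[78,318]])),("side",[1,2,3],sd([[780,365],[543,465],[437,342]]))]
P=[("scene",[0,1],sc([[265,345],[180,393]])),("side",[1,2,3],sd([[722,290],[560,353],[492,283]]))]
for nm,O,lx,ly,z in(("ch",C,86,66,98),("pk",P,60,40,114)):
  for S in([0,1],[0],[1]):
   for sz in (.5,8):
    r=pf([O[i] for i in S],lx,ly,z,sz,[496,-197,0,z]);print(nm,S,sz,np.round(r.x,2),np.round(r.fun,1))
E
```

```text
ch [0, 1] 0.5 [ 4.9315e+02 -1.9957e+02  2.0000e-02  9.7070e+01] [-0.7 -0.9 -2.1 -0.2 -2.3  0.   0.7 -2.2  0.6 -1.6 -0.8 -1.9 -1.9]
ch [0, 1] 8 [ 4.9382e+02 -1.9736e+02  1.0000e-02  9.1840e+01] [ 0.7  0.3 -0.7  0.7 -0.5  0.8 -0.  -0.3 -0.2 -0.  -1.  -0.5 -0.8]
ch [0] 0.5 [ 4.9666e+02 -1.9694e+02  1.0000e-02  9.7990e+01] [ 1.  -0.2 -0.7  0.2 -0.4 -0.  -0. ]
ch [0] 8 [ 4.9497e+02 -1.9666e+02  1.0000e-02  9.5270e+01] [ 1.  -0.2 -0.7  0.1 -0.3  0.  -0.3]
ch [1] 0.5 [ 4.9041e+02 -2.0402e+02  1.0000e-02  9.7960e+01] [ 0.9 -0.1  0.   0.3 -1.  -0.5 -0.1]
ch [1] 8 [ 4.9381e+02 -1.9861e+02  1.0000e-02  9.2290e+01] [ 0.5  0.   0.1  0.2 -0.6 -0.4 -0.7]
pk [0, 1] 0.5 [ 4.9547e+02 -1.9453e+02  1.0000e-02  1.1433e+02] [ 0.8  0.7  0.6  1.2  0.3  0.2 -0.7  0.9 -0.7  0.3  0.7]
pk [0, 1] 8 [ 4.9488e+02 -1.9582e+02  2.0000e-02  1.1662e+02] [ 0.   0.  -0.1  0.8  0.5 -0.6 -0.3  0.4 -0.7 -0.1  0.3]
pk [0] 0.5 [ 4.9244e+02 -1.9403e+02 -1.0000e-02  1.1400e+02] [ 0.2 -0.1 -0.2  0.1 -0. ]
pk [0] 8 [ 4.9223e+02 -1.9398e+02 -1.0000e-02  1.1366e+02] [ 0.2 -0.1 -0.2  0.1 -0. ]
pk [1] 0.5 [ 4.9683e+02 -1.9341e+02  1.0000e-02  1.1398e+02] [ 0.6 -0.4 -0.3  0.4 -0.3 -0.1 -0. ]
pk [1] 8 [ 4.9878e+02 -1.9031e+02  1.0000e-02  1.1098e+02] [ 0.4 -0.3 -0.2  0.3 -0.2 -0.1 -0.4]
```

apply_moves(
  commands=[
    [-1,-2.2,-3,0,0,0],
    [-1,-2.2,-8,0,0,0],
    [-1,-2.2,-13,0,0,0],
    [-1,-2.2,-17,0,0,0],
    [-1,-2.2,-17,0,0,0],
  ],
)

```text
time: 5.18
tcp_pos: [494.4, -197.4, 194.0]
orientation: [-0.001, 0.003, 1.0, 0.0]
force: [-0.1, -0.1, -3.2]
grip_width: 39.5
grip_force: 62.8
```

apply_moves(
  commands=[
    [0,0,-2,0,0,0],
    [0,0,-4,0,0,0],
    [0,0,-6,0,0,0],
    [0,0,-6,0,0,0],
  ],
)

```text
time: 5.52
tcp_pos: [495.1, -197.7, 188.9]
orientation: [-0.0, 0.003, 1.0, 0.0]
force: [0.0, 0.4, -3.1]
grip_width: 39.5
grip_force: 62.8
```

apply_moves(
  commands=[
    [0,0,-2,0,0,0],
    [0,0,-4,0,0,0],
    [0,0,-4,0,0,0],
  ],
)

```text
time: 5.77
tcp_pos: [495.1, -197.6, 184.9]
orientation: [-0.0, 0.003, 1.0, 0.0]
force: [0.2, 0.6, -3.4]
grip_width: 39.6
grip_force: 62.8
```

apply_moves(
  commands=[
    [0,0,-1.5,0,0,0],
    [0,0,-3,0,0,0],
    [0,0,-3,0,0,0],
  ],
)

```text
time: 6.02
tcp_pos: [495.1, -197.6, 182.0]
orientation: [-0.0, 0.003, 1.0, 0.0]
force: [0.1, 0.0, -2.9]
grip_width: 39.6
grip_force: 62.8
```

apply_moves(
  commands=[
    [0,0,-1.5,0,0,0],
    [0,0,-3,0,0,0],
    [0,0,-3,0,0,0],
  ],
)

```text
time: 6.27
tcp_pos: [495.1, -197.7, 179.0]
orientation: [-0.0, 0.003, 1.0, 0.0]
force: [0.2, 0.1, -4.0]
grip_width: 39.3
grip_force: 62.8
```

apply_moves(
  commands=[
    [0,0,-1.5,0,0,0],
    [0,0,-3,0,0,0],
    [0,0,-3,0,0,0],
  ],
)

```text
time: 6.52
tcp_pos: [495.1, -197.7, 176.0]
orientation: [-0.0, 0.003, 1.0, 0.0]
force: [-0.8, 0.1, -2.9]
grip_width: 39.3
grip_force: 62.8
```

apply_moves(
  commands=[
    [0,0,-1.5,0,0,0],
    [0,0,-3,0,0,0],
    [0,0,-3,0,0,0],
  ],
)

```text
time: 6.77
tcp_pos: [495.1, -197.7, 173.0]
orientation: [-0.0, 0.003, 1.0, 0.0]
force: [-0.5, -0.3, -3.6]
grip_width: 39.4
grip_force: 62.8
```

apply_moves(
  commands=[
    [0,0,-1.5,0,0,0],
    [0,0,-3,0,0,0],
    [0,0,-3,0,0,0],
  ],
)

```text
time: 7.02
tcp_pos: [495.1, -197.7, 170.0]
orientation: [-0.0, 0.003, 1.0, 0.0]
force: [0.8, -1.1, -2.9]
grip_width: 39.6
grip_force: 62.8
```

apply_moves(
  commands=[
    [0,0,-1.5,0,0,0],
    [0,0,-3,0,0,0],
    [0,0,-3,0,0,0],
  ],
)

```text
time: 7.27
tcp_pos: [495.1, -197.7, 167.0]
orientation: [-0.0, 0.003, 1.0, 0.0]
force: [-0.6, -0.0, -3.3]
grip_width: 39.5
grip_force: 62.8
```

apply_moves(
  commands=[
    [0,0,-1.5,0,0,0],
    [0,0,-3,0,0,0],
    [0,0,-3,0,0,0],
  ],
)

```text
time: 7.52
tcp_pos: [494.9, -197.7, 164.1]
orientation: [-0.0, 0.003, 1.0, -0.0]
force: [-0.5, -0.3, -2.5]
grip_width: 39.5
grip_force: 62.9
```

apply_moves(
  commands=[
    [0,0,-1,0,0,0],
    [0,0,-2,0,0,0],
    [0,0,-2,0,0,0],
  ],
)

```text
time: 7.77
tcp_pos: [495.0, -197.8, 162.8]
orientation: [-0.0, 0.003, 1.0, -0.0]
force: [-2.7, 1.1, 3.7]
grip_width: 39.0
grip_force: 63.6
```

apply_moves(
  commands=[
    [0,0,-1,0,0,0],
    [0,0,-2,0,0,0],
    [0,0,-2,0,0,0],
  ],
)

```text
time: 8.02
tcp_pos: [495.1, -197.9, 161.8]
orientation: [0.0, 0.004, 1.0, -0.0]
force: [-4.3, 0.2, 10.4]
grip_width: 39.3
grip_force: 64.4
```

apply_moves(
  commands=[
    [0,0,-1,0,0,0],
    [0,0,-2,0,0,0],
    [0,0,-2,0,0,0],
  ],
)

```text
time: 8.27
tcp_pos: [495.2, -198.1, 159.9]
orientation: [0.0, 0.004, 1.0, -0.001]
force: [-3.0, 0.0, 8.2]
grip_width: 39.7
grip_force: 63.9
```

apply_moves(
  commands=[
    [0,0,-0.8,0,0,0],
    [0,0,-1.5,0,0,0],
    [0,0,-1.5,0,0,0],
  ],
)

```text
time: 8.52
tcp_pos: [495.2, -198.2, 157.9]
orientation: [0.0, 0.004, 1.0, -0.001]
force: [-4.1, -0.1, 5.4]
grip_width: 39.2
grip_force: 63.8
```

apply_moves(
  commands=[
    [0,0,-0.8,0,0,0],
    [0,0,-1.5,0,0,0],
    [0,0,-1.5,0,0,0],
  ],
)

```text
time: 8.77
tcp_pos: [495.2, -198.3, 156.2]
orientation: [0.0, 0.004, 1.0, -0.001]
force: [-2.3, -0.6, 4.3]
grip_width: 39.6
grip_force: 63.5
```

apply_moves(
  commands=[
    [0,0,-0.8,0,0,0],
    [0,0,-1.5,0,0,0],
    [0,0,-1.5,0,0,0],
  ],
)

```text
time: 9.02
tcp_pos: [495.2, -198.3, 154.6]
orientation: [0.0, 0.004, 1.0, -0.001]
force: [-2.5, -1.4, 6.1]
grip_width: 39.4
grip_force: 63.8
```

apply_moves(
  commands=[
    [0,0,-0.8,0,0,0],
    [0,0,-1.5,0,0,0],
    [0,0,-1.5,0,0,0],
  ],
)

```text
time: 9.27
tcp_pos: [495.2, -198.2, 152.9]
orientation: [0.0, 0.004, 1.0, -0.001]
force: [-2.0, -1.0, 2.9]
grip_width: 39.5
grip_force: 63.6
```

apply_moves(
  commands=[
    [0,0,-0.8,0,0,0],
    [0,0,-1.5,0,0,0],
    [0,0,-1.5,0,0,0],
  ],
)

```text
time: 9.52
tcp_pos: [495.2, -198.2, 151.5]
orientation: [0.0, 0.004, 1.0, -0.001]
force: [-2.5, -0.7, 5.0]
grip_width: 39.3
grip_force: 63.8
```

apply_moves(
  commands=[
    [0,0,-0.5,0,0,0],
    [0,0,-1,0,0,0],
    [0,0,-1,0,0,0],
  ],
)

```text
time: 9.77
tcp_pos: [495.2, -198.2, 150.4]
orientation: [0.0, 0.004, 1.0, -0.001]
force: [-3.8, -1.2, 3.5]
grip_width: 39.7
grip_force: 63.7
```

apply_moves(
  commands=[
    [0,0,-0.5,0,0,0],
    [0,0,-1,0,0,0],
    [0,0,-1,0,0,0],
  ],
)

```text
time: 10.02
tcp_pos: [495.3, -198.3, 149.2]
orientation: [0.0, 0.004, 1.0, -0.001]
force: [-2.9, -1.0, 4.5]
grip_width: 39.1
grip_force: 63.6
```

apply_moves(
  commands=[
    [0,0,-0.5,0,0,0],
    [0,0,-1,0,0,0],
    [0,0,-1,0,0,0],
  ],
)

```text
time: 10.27
tcp_pos: [495.2, -198.3, 148.5]
orientation: [0.0, 0.004, 1.0, -0.001]
force: [-4.1, -1.0, 8.9]
grip_width: 39.7
grip_force: 64.0
```

apply_moves(
  commands=[
    [0,0,-0.5,0,0,0],
    [0,0,-1,0,0,0],
    [0,0,-1,0,0,0],
  ],
)

```text
time: 10.52
tcp_pos: [495.5, -198.3, 148.4]
orientation: [0.001, 0.003, 1.0, -0.001]
force: [-4.6, -2.0, 12.8]
grip_width: 39.2
grip_force: 64.5
```

Hard stop at about 148.4, close to what the ball contact at 163.5 predicts. I ease off and see whether it stays.

apply_moves(
  commands=[
    [0,0,0.8,0,0,0],
    [0,0,1.6,0,0,0],
    [0,0,1.6,0,0,0],
  ],
)

```text
time: 10.77
tcp_pos: [495.4, -198.3, 148.5]
orientation: [0.0, 0.003, 1.0, -0.001]
force: [-3.1, -1.8, 4.6]
grip_width: 39.5
grip_force: 63.3
```

apply_moves(
  commands=[
    [0,0,0.8,0,0,0],
    [0,0,1.6,0,0,0],
    [0,0,1.6,0,0,0],
  ],
)

```text
time: 11.02
tcp_pos: [495.1, -198.1, 148.8]
orientation: [-0.001, 0.004, 1.0, -0.0]
force: [-0.2, -3.6, -8.8]
grip_width: 39.2
grip_force: 62.4
```

The catch holds against an upward pull of about 9 N. I go back to a light press, release and retreat.

apply_moves(
  commands=[
    [0,0,-1,0,0,0],
    [0,0,-2,0,0,0],
    [0,0,-2.4,0,0,0],
    [0,0,-2.4,0,0,0],
  ],
)

```text
time: 11.35
tcp_pos: [495.4, -198.1, 148.6]
orientation: [0.0, 0.003, 1.0, -0.001]
force: [-3.1, -3.8, 3.5]
grip_width: 39.1
grip_force: 63.9
```

apply_moves(
  commands=[
    [0,0,0,0,0,0],
    [0,0,0,0,0,0],
    [0,0,0,0,0,0],
    [0,0,0,0,0,0],
    [0,0,0,0,0,0],
  ],
  claw=1,
)

```text
time: 11.77
tcp_pos: [495.6, -197.3, 147.6]
orientation: [0.0, 0.003, 1.0, 0.0]
force: [0.9, -0.4, -0.0]
grip_width: 85.3
grip_force: 0.0
```

apply_moves(
  commands=[
    [0,0,10,0,0,0],
    [0,0,30,0,0,0],
    [0,0,60,0,0,0],
    [0,0,90,0,0,0],
    [0,0,90,0,0,0],
  ],
)

```text
time: 12.18
tcp_pos: [498.6, -198.9, 244.3]
orientation: [0.005, 0.003, 1.0, -0.002]
force: [1.6, -0.4, -0.4]
grip_width: 85.0
grip_force: 0.0
```

I'll prove it home by pressing the cap with closed fingertips.

apply_moves(
  commands=[
    [-2,0,0,0,0,0],
    [-2,0,0,0,0,0],
    [-2,0,0,0,0,0],
    [-2,0,0,0,0,0],
    [-2,0,0,0,0,0],
  ],
  claw=-1,
)

```text
time: 12.6
tcp_pos: [492.6, -197.4, 236.5]
orientation: [-0.001, 0.003, 1.0, 0.0]
force: [1.5, 0.2, 0.5]
grip_width: 25.0
grip_force: 0.0
```

apply_moves(
  commands=[
    [0,0,-15,0,0,0],
    [0,0,-30,0,0,0],
    [0,0,-37,0,0,0],
    [0,0,-37,0,0,0],
    [0,0,-37,0,0,0],
  ],
)

```text
time: 13.02
tcp_pos: [492.8, -197.5, 200.1]
orientation: [-0.001, 0.003, 1.0, 0.0]
force: [0.4, 0.4, 0.6]
grip_width: 0.5
grip_force: 0.0
```

apply_moves(
  commands=[
    [0,0,-1.5,0,0,0],
    [0,0,-3,0,0,0],
    [0,0,-4,0,0,0],
    [0,0,-4,0,0,0],
  ],
)

```text
time: 13.35
tcp_pos: [493.5, -197.8, 196.8]
orientation: [0.0, 0.003, 1.0, -0.0]
force: [0.3, -0.6, 0.4]
grip_width: 0.1
grip_force: 0.0
```

apply_moves(
  commands=[
    [0,0,-1,0,0,0],
    [0,0,-2.5,0,0,0],
    [0,0,-2.5,0,0,0],
  ],
)

```text
time: 13.6
tcp_pos: [493.2, -197.7, 193.9]
orientation: [-0.0, 0.003, 1.0, 0.0]
force: [-0.8, 0.5, -0.4]
grip_width: -0.1
grip_force: 0.0
```

apply_moves(
  commands=[
    [0,0,-1,0,0,0],
    [0,0,-2,0,0,0],
    [0,0,-2,0,0,0],
  ],
)

```text
time: 13.85
tcp_pos: [493.2, -197.7, 191.9]
orientation: [-0.0, 0.003, 1.0, 0.0]
force: [-0.1, -0.1, -0.0]
grip_width: -0.2
grip_force: 0.0
```

apply_moves(
  commands=[
    [0,0,-0.7,0,0,0],
    [0,0,-1.5,0,0,0],
    [0,0,-1.5,0,0,0],
  ],
)

```text
time: 14.1
tcp_pos: [493.6, -197.8, 191.7]
orientation: [0.001, 0.003, 1.0, -0.0]
force: [-1.3, 0.1, 6.4]
grip_width: -0.3
grip_force: 3.1
```

apply_moves(
  commands=[
    [0,0,-0.6,0,0,0],
    [0,0,-1.1,0,0,0],
    [0,0,-1.1,0,0,0],
  ],
)

```text
time: 14.35
tcp_pos: [494.0, -198.0, 191.6]
orientation: [0.001, 0.003, 1.0, -0.001]
force: [-2.5, 0.9, 11.0]
grip_width: 0.3
grip_force: 5.4
```

It's hard at 11 N with no travel, so the pack is home. I retreat and take a final look.

apply_moves(
  commands=[
    [0,0,3,0,0,0],
    [0,0,20,0,0,0],
    [0,0,55,0,0,0],
    [0,40,80,0,0,0],
    [0,80,80,0,0,0],
  ],
)

```text
time: 14.77
tcp_pos: [496.0, -122.5, 273.6]
orientation: [0.004, 0.006, 1.0, -0.001]
force: [1.5, 0.3, 0.0]
grip_width: 0.4
grip_force: 0.0
```

apply_moves(
  commands=[
    [0,40,0,0,0,0],
    [0,80,0,0,0,0],
    [0,100,0,0,0,0],
    [0,100,0,0,0,0],
    [0,100,0,0,0,0],
  ],
)

```text
time: 15.18
tcp_pos: [493.2, -20.0, 269.3]
orientation: [-0.0, 0.002, 1.0, -0.0]
force: [0.9, -0.5, 0.3]
grip_width: 0.3
grip_force: 0.0
```

```bash
python3 - <<'E'
from h import *
import cv2
print(manip.get_obs()["time"])
d=cams.get_image("side")[:,:,::-1];s=cams.get_image("scene")[:,:,::-1]
f=lambda im,x,y,w,h:cv2.resize(im[y:y+h,x:x+w],(400,600),interpolation=cv2.INTER_CUBIC)
cv2.imwrite("pics/end.png",np.hstack([f(d,190,170,120,180),f(s,100,130,120,180)]))
E
```

```text
15.1833
```

View pics/end.png

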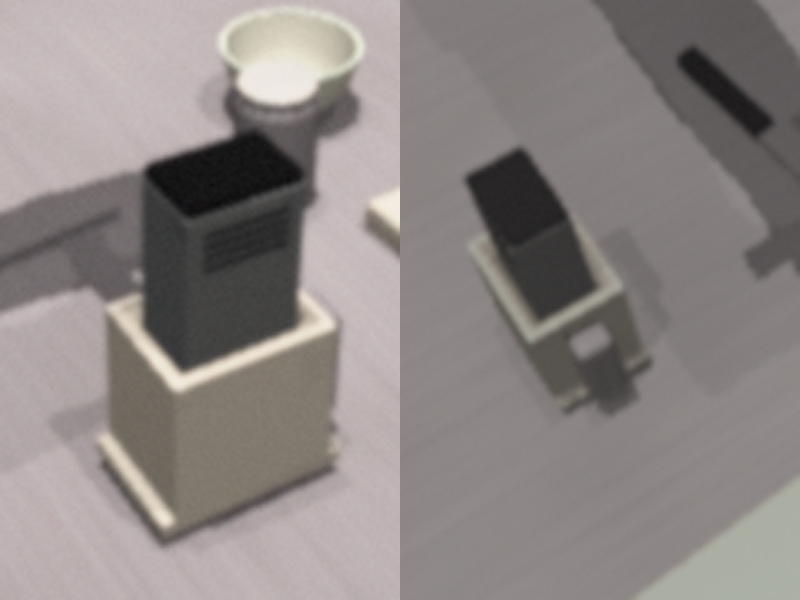

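The pack stands upright in the well (side tile (220,250), scene tile (530,240)), the other things look undisturbed and the arm is clear.

```bash
python3 -c "
from bench import ticket
print(ticket.finish_job())"
```

```text
the job is handed in; nothing more can be done
None
```

The battery pack is in the charger, groove on the ball-catch side: it clicked in, held a gentle upward pull, stayed home after release, felt hard under an 11 N press, and the job is handed in.

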